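# Clamp a specimen pot in a ratchet bench holder

### The arm

A 6-joint arm with a two-finger parallel gripper is mounted at the origin on a cart in front of the work surface, level with it; the furniture and walls round the work are solid. World frame = base frame: x ahead of the robot, y to its left, z up, the work surface at z = 0. Lengths are in m, angles in degrees, forces in N, time in s.
With the tool pointing down it reaches from about 0.3 to 0.75 m from the base axis. Payload 8.5 kg.
Tool frame: the origin (TCP) lies on the centre line of the jaws, within the pads' length; the fingertips stand 19 mm ahead of it and the grasp point (between the pads) is the TCP; z points along the fingers, x is the direction in which the jaws open and shut, and the axes are right-handed (so a half turn about z gives the same grasp; the last joint's range is limited). The gripper opens to 85 mm and grips with 20 to 120 N. Pads are 22 mm wide; open, the fingers measure 114 mm over their backs; the gripper's body (76 mm by 85 mm) begins 54 mm behind the grasp point. The pads swing forward as they close: fully open they stand 13 mm farther back than shut.
Start: joints at [63.123, 21.807, 74.336, -0, 83.858, -12.336], TCP at [0.138, 0.532, 0.25] pointing down, gripper open.
Joint ranges: [-178.18, 178.18], [-50.72, 133.34], [12.68, 142.11], [-81.47, 261.47], [9.98, 163.14], [-165.26, 165.26]. Speed limits (degrees/s): [136.94, 136.94, 180, 180, 180, 180].

### API

Orientations are given as a 3x3 rotation matrix whose columns are the frame's x, y, z axes.
In Python, from rig import env, cams, order gives the robot as it stands.
- The arm moves only by the tool step_arm, never from a script. Its argument "steps" is a list of rows, each an object with "xyz": the shift along the tool's x, y, z normalised to -1 to 1, where 1 is 0.04 m, a list of three; "turn": the turn, a rotation vector about the tool's x, y, z normalised to -1 to 1, where 1 is 0.08 rad, a list of three; "gripper": the gripper command: -1 is shut, 1 is fully open, values between are in proportion. A call has 1 to 20 rows; each row shifts and turns the commanded pose from where the row before left it, along the tool's axes as they then stand; what a row does not reach is not made up. A row lasts 1/12 s, in which the tool goes at most 41.7 mm and 7.16 degrees, less where a joint would pass 70% of its speed; a pose out of reach is approached as far as the arm can. A call with a number of a shift or a turn outside -1 to 1 is refused whole. A call with a gripper value outside its range is refused whole. The fingers move at their own pace and stop on an object; "squeeze" is the grip in N (left out, the last holds). Time passes only in rows, so rows that do not move let the fingers close. It gives the time, the measured TCP pose, the force and the opening at its end, in the units of the state.
- env.observe(): the state, without advancing time (a new reading comes with each control period).
- cams.get_image(name): name is "scene" or "top" or "wrist"; returns (picture, depth): 384x512x3 uint8, red, green, blue; 384x512 float32, m along the optical axis (not along the pixel's ray), 0 where there is no reading.
- cams.camera_info(name): a dict with "fx", "fy", "cx", "cy" (pixels), "k1" (the pictures are not rectified: a ray, as slopes to the right and down, at radius r is drawn at 1 + k1 r^2 times it, then the intrinsics apply), "extrinsics" (4x4, takes a point from camera to world coordinates). Camera axes: x right, y down, z forward; pixel columns grow to the right and rows downward; lengths in m; the calibration is good to about 2 mm. A picture is of the moment at which its call begins: read the wrist's pose just before it. camera_info takes no time and is no camera call; for the wrist camera it gives the pose at the moment of the call.
- order.close_job(): hands the job in, once; it reports no verdict.
The state is a dict: "time_s": time; "q": joint angles; "qvel": joint speeds; "joint_efforts": joint torques, N m; "position": TCP position; "tool_rot": TCP orientation; "ft_force": force on the tool from outside, world axes, zero at the start; "wrist_torque": the same for the moment, N m; "grip_width": finger opening in m.
Only numpy, scipy, OpenCV 4.12 (cv2) and the standard library are available. Lean on these libraries where they do the work, as an engineer would, in place of code of your own. Each camera call takes 0.05 s, during which the arm holds its last target. There are 200 camera calls.

### The job

Stand the red-capped specimen pot upright on the bench holder's base, between the V block and the rubber pad of the blue jaw, and let go of it. Then hold the lever by its black grip and pump it in full strokes, one ratchet tooth each, until the jaw holds the pot firmly in the V, and let go: stop after the first stroke that ends clearly heavy (about 4 N or more at the grip; an empty one ends below 2 N), as pumping on would crush the pot. Move the jaw only with the lever, and leave the other two pots where they are.

Things in the scene. Friction and masses are not known exactly. Their poses are not given: they have to be found in the camera images.
- holder: grey bench holder fixed to the worktop: base plate 110 x 256 x 10 mm (x, y, z; origin at the centre of its underside). Along its y axis from the -y end: aluminium V block (90 degree V open to +y, 40 mm above the worktop at the top, 36 mm to either side), the place for the pot, the blue jaw in rails, and over the jaw the ratchet wheel and lever (lever bar 53 to 60 mm above the worktop)
- seat (a point): point on top of the base plate (10 mm above the worktop) under the centre of the red-capped pot when it is fully home in the V. Same axes as the holder. The pot goes down freely 4 to 8 mm from here on the holder's +y side (towards the jaw); the jaw then pushes it home
- jaw: blue sliding jaw; frame equal to the holder's when fully open (the start). The lever moves it to the holder's -y, 8 mm a tooth; a pawl holds it. Its sprung black rubber pad (36 mm wide, 13 to 35 mm above the worktop, 6 N per mm) stands out by a setting that varies and is not reported: at the start it is 14 to 50 mm short of a pot that is home in the V, so 3 to 7 strokes are needed
- lever (a joint): lever angle about the vertical axis, 0 to 0.78 rad (stops), starts at 0 to 0.5. Growing = counter-clockwise from above = grip moving to the holder's -y = driving, one tooth per 0.52 rad; the way back only clicks. A stroke from below 0.05 to above 0.73 advances one tooth. It stays where left. When the pot is pressed with F newtons the grip has to be held with about F/8, less up to 1 N of friction
- grip (a point): centre of the lever's upright black round grip: 22 mm diameter, standing free from 60 to 110 mm above the worktop, this point 88 mm above it, 120 mm from the lever's axis; it turns with the lever
- lever_axis (a point): point on the lever's fixed vertical axis, at the height of the grip point, with the holder's axes. At lever angle q the grip lies 120 mm from it in the direction 2.75 rad + q from the holder's +x axis (counter-clockwise seen from above)
- pot_red_mid (a point): centre (half-way up) of the specimen pot with the red screw cap: 62 mm tall, body 40 mm diameter up to 48 mm, cap 44 mm diameter above it, 0.08 kg, loose, upright. Grasp it round the cap
- pot_yellow_mid (a point): centre of the pot with the yellow cap, 48 mm diameter, 56 mm tall; leave it alone
- pot_white_mid (a point): centre of the pot with the white cap, 48 mm diameter, 56 mm tall; leave it alone
Mind the look-alikes: they are no part of the job. Of the things that look like the part that bears pot_red_mid, the middle-sized one is meant.

How it is judged (in metres and radians):
On the way, in this order (a step that is already met when the one before it is completed fails the run):
1. the red-capped pot stands upright on the base between V block and pad, let go (x of pot_red_mid in the frame of holder between -0.015 and 0.015 m and y of pot_red_mid in the frame of holder between -0.09 and -0.06 m and z of pot_red_mid in the frame of holder between 0.036 and 0.046 m and angle between pot_red_mid's own z axis and vertical below 0.1 rad and contact force between the fingers and pot_red below 0.1 N), for 0.2 s.
2. the jaw has been pumped forward at least one tooth (y of jaw in the frame of holder below -0.006 m), for 0.1 s.
3. the jaw has been pumped forward at least two teeth (y of jaw in the frame of holder below -0.014 m), for 0.1 s.
At the end, for the whole second after the job is handed in: The red-capped pot stands upright (within 0.1 rad) on the base, home in the V (its centre within 5 mm of the seat point), at rest, pressed there by the jaw with 15 to 100 N, the jaw at least 14 mm forward (x of pot_red_mid in the frame of holder between -0.015 and 0.015 m and y of pot_red_mid in the frame of holder between -0.09 and -0.06 m and z of pot_red_mid in the frame of holder between 0.036 and 0.046 m and angle between pot_red_mid's own z axis and vertical below 0.1 rad and horizontal distance between pot_red_mid and seat below 0.005 m and contact force between jaw and pot_red between 15 and 100 N and linear speed of pot_red below 0.02 m/s and y of jaw in the frame of holder below -0.014 m); the robot touches nothing.
It fails at once if the pot is pressed by the jaw with more than 100 N (crushed) (contact force between jaw and pot_red above 100 N).
It fails at once if the jaw is pushed by hand instead of the lever (more than 3 N from the robot) (contact force between any of the fingers, the arm and jaw above 3 N).
It fails at once if the yellow or the white pot is moved more than 30 mm (distance of any of pot_yellow_mid, pot_white_mid from where it was at the start of the episode above 0.03 m).
It also fails if it takes over 72 s, if anything falls off the work surface, if the arm or the gripper's body presses on something with over 40 N, if the wrist force passes 120 N, or if a joint passes its speed limit or range.

## Working session

There is one attempt and no reset: what is moved stays moved. The work goes in short steps, Python scripts to look and compute and a tool call to move; the robot and the scene stay as the last step left them, time stands still between calls to the robot, and variables do not carry over. Pictures are saved under pics/ and viewed, about 8 in all and at most 12, crops included, and the job is handed in when it is done.

Besides the shell and the picture viewer there is one more tool, called after "Request:" in YAML: its name, and indented under it one key for each argument. step_arm: Moves the arm, as the interface text tells. Scaled input: -1 to 1 covers 0.04 m each way for a shift and 0.08 rad each way for a turn. Its arguments: {"type":"object","properties":{"steps":{"type":"array"},"squeeze":{"type":"number"}},"required":["steps"]}

```bash
ls; mkdir -p pics; cat > h.py <<'E'
import numpy as np, cv2
from rig import env, cams, order
def grab(name):
    info=cams.camera_info(name); im,d=cams.get_image(name)
    return im,d,info
def cloud(d,i):
    h,w=d.shape; u,v=np.meshgrid(np.arange(w),np.arange(h))
    K=np.array([[i['fx'],0,i['cx']],[0,i['fy'],i['cy']],[0,0,1.]])
    p=cv2.undistortPoints(np.stack([u,v],-1).reshape(-1,1,2).astype(np.float64),K,np.array([i['k1'],0,0,0,0.])).reshape(h,w,2)
    P=np.concatenate([p*d[...,None],d[...,None]],-1)
    E=np.array(i['extrinsics']); W=P@E[:3,:3].T+E[:3,3]
    W[d==0]=np.nan
    return W
E
python3 - <<'E'
from h import *
for n in ['top','scene']:
    im,d,i=grab(n); cv2.imwrite(f'pics/{n}0.png',im[...,::-1]); np.savez(f'{n}0.npz',im=im,d=d,W=cloud(d,i))
    print(n,i)
s=env.observe();print(s)
a=cv2.imread('pics/top0.png');cv2.imwrite('pics/t.png',cv2.resize(a,(800,600)))
E
```

```text
pics
top {'fx': 462.8372500587666, 'fy': 462.8372500587666, 'cx': 247.9957561839736, 'cy': 195.51032504763972, 'k1': -0.1868754354976392, 'extrinsics': array([[-1.92308857e-02, -9.97023442e-01,  7.46621041e-02,
         4.37273999e-01],
       [-9.99812814e-01,  1.93357495e-02,  6.81866650e-04,
         1.80578103e-01],
       [-2.12348478e-03, -7.46350155e-02, -9.97208657e-01,
         1.23466330e+00],
       [ 0.00000000e+00,  0.00000000e+00,  0.00000000e+00,
         1.00000000e+00]])}
scene {'fx': 442.33227388390816, 'fy': 442.33227388390816, 'cx': 248.9542829599641, 'cy': 189.47886022401562, 'k1': -0.16718429941253796, 'extrinsics': array([[ 0.89760952, -0.17055986,  0.40645601,  0.06765709],
       [-0.44078112, -0.3536437 ,  0.82501402, -0.7229563 ],
       [ 0.00302633, -0.91969857, -0.39261352,  0.52807688],
       [ 0.        ,  0.        ,  0.        ,  1.        ]])}
{'time_s': 0.1, 'q': array([ 6.31228534e+01,  2.18387384e+01,  7.43778814e+01, -1.90160532e-03,
        8.38582450e+01, -1.23358560e+01]), 'qvel': array([-0.00232238, -0.15059722, -0.20605064, -0.07660111,  0.10738798,
       -0.0411206 ]), 'joint_efforts': array([ 2.97089617e-03, -4.49228168e+01, -2.31660032e+01, -1.69292821e-04,
        3.55001081e-03, -9.23375893e-06]), 'position': array([0.13799797, 0.5321709 , 0.24977332]), 'tool_rot': array([[ 2.51073823e-01,  9.67967779e-01, -5.61268868e-04],
       [ 9.67967090e-01, -2.51074329e-01, -1.18040930e-03],
       [-1.28351837e-03, -2.46919918e-04, -9.99999146e-01]]), 'ft_force': array([-0.71084804, -0.05004016, -0.65423847]), 'wrist_torque': array([-0.00071315,  0.00374964,  0.04504229]), 'grip_width': 0.0853592828961824}
```

View pics/t.png

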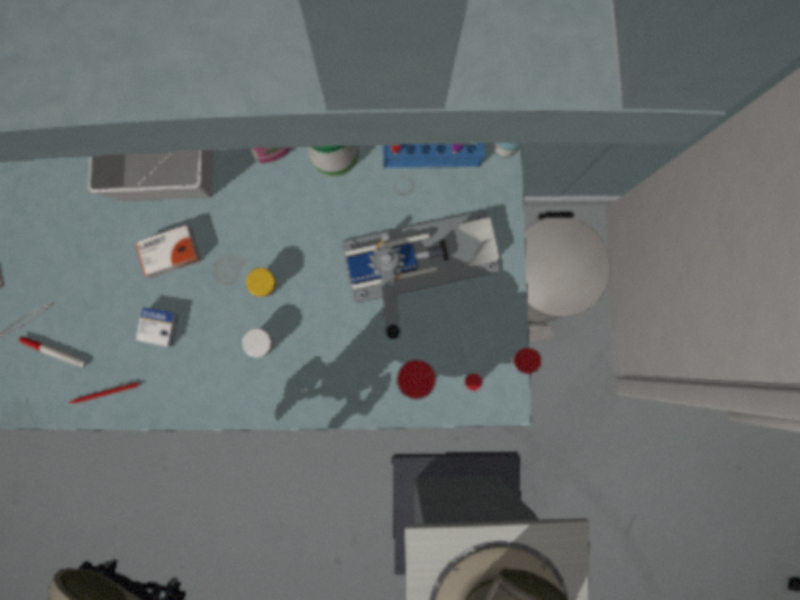

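View pics/scene0.png

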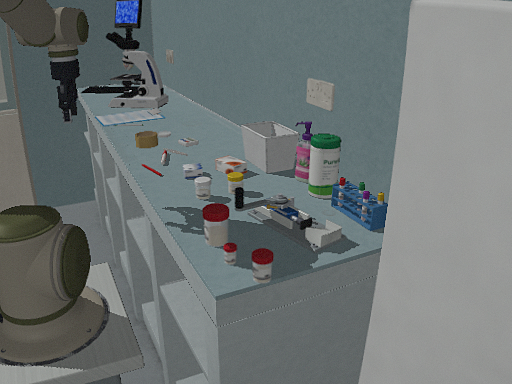

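The top view (800x600) has three red-capped pots: large (416,379), small (474,381) and middle-sized (528,360). The middle-sized one is the target, and it sits near the right bench edge. The holder is at about (420,260), with the V block on the right, the jaw on the left and the grip at (392,331). Next I'll confirm the pot in a crop and measure.

```bash
python3 - <<'E'
from h import *
z=np.load('top0.npz');im=z['im'];W=z['W']
hsv=cv2.cvtColor(im,cv2.COLOR_RGB2HSV)
def blobs(m,n,amin=25):
    c,l,st,ce=cv2.connectedComponentsWithStats(m.astype(np.uint8))
    for k in range(1,c):
        if st[k,4]>amin:
            P=W[l==k];P=P[~np.isnan(P[:,0])]
            if not len(P): continue
            zt=np.percentile(P[:,2],90);T=P[P[:,2]>zt-.006]
            lo,hi=T[:,:2].min(0),T[:,:2].max(0)
            print(n,st[k].tolist(),'ztop',zt.round(4),'mid',((lo+hi)/2).round(4),'size',(hi-lo).round(4),'mean',T.mean(0).round(4))
H,S,V=cv2.split(hsv)
blobs(((H<8)|(H>172))&(S>150)&(V>60),'red')
blobs((H>15)&(H<32)&(S>120)&(V>90),'yel')
blobs((W[...,2]>.045)&(W[...,2]<.3)&(W[...,0]>.25)&(W[...,0]<.65)&(W[...,1]>-.2)&(W[...,1]<.5),'hi')
blobs((W[...,2]>.075)&(W[...,2]<.3)&(W[...,0]>.25)&(W[...,0]<.55)&(W[...,1]>-.15)&(W[...,1]<.16),'grip',8)
blobs((W[...,2]>.004)&(W[...,2]<.3)&(W[...,0]>.25)&(W[...,0]<.6)&(W[...,1]>-.15)&(W[...,1]<.16),'holder',300)
# base plate fit
m=(W[...,2]>.006)&(W[...,2]<.3)&(W[...,0]>.36)&(W[...,0]<.6)&(W[...,1]>-.15)&(W[...,1]<.16)
c,l,st,ce=cv2.connectedComponentsWithStats(m.astype(np.uint8));k=1+st[1:,4].argmax()
P=W[(l==k)];Q=P[(P[:,2]<.014)]
print(cv2.minAreaRect(Q[:,:2].astype(np.float32)*1000))
a=cv2.resize(im[130:270,205:365,::-1],(800,700))[:600]
b=cv2.resize(im[130:270,205:365,::-1],None,fx=4,fy=4,interpolation=cv2.INTER_CUBIC);cv2.imwrite('pics/c1.png',b);
E
```

```text
red [110, 153, 14, 16, 131] ztop 0.0397 mid [0.6269 0.5288] size [0.0401 0.0367] mean [0.6258 0.5285 0.0372]
red [13, 216, 12, 7, 41] ztop 0.0156 mid [0.4756 0.8216] size [0.0171 0.0357] mean [0.4757 0.8204 0.0131]
red [330, 223, 15, 15, 178] ztop 0.0632 mid [ 0.4325 -0.0439] size [0.0359 0.0373] mean [ 0.4321 -0.0439  0.0608]
red [255, 231, 23, 23, 411] ztop 0.0894 mid [0.407 0.139] size [0.0546 0.0548] mean [0.4064 0.1388 0.0869]
red [299, 240, 9, 9, 68] ztop 0.043 mid [0.3986 0.0419] size [0.0211 0.0211] mean [0.3988 0.0429 0.0411]
red [48, 246, 39, 11, 70] ztop 0.0101 mid [0.3868 0.6785] size [0.0275 0.1121] mean [0.3866 0.6792 0.0078]
yel [158, 172, 18, 18, 258] ztop 0.0571 mid [0.5687 0.391 ] size [0.0444 0.0448] mean [0.5695 0.3915 0.0547]
hi [237, 149, 21, 68, 661] ztop 0.0961 mid [0.4816 0.1759] size [0.0199 0.0222] mean [0.4818 0.176  0.1075]
hi [157, 171, 20, 19, 280] ztop 0.0571 mid [0.57   0.3924] size [0.047  0.0476] mean [0.5703 0.392  0.0547]
hi [155, 210, 19, 19, 286] ztop 0.0577 mid [0.4694 0.3983] size [0.0464 0.0471] mean [0.4696 0.3986 0.055 ]
hi [329, 223, 18, 17, 248] ztop 0.0631 mid [ 0.4301 -0.0463] size [0.0412 0.0422] mean [ 0.4307 -0.0463  0.0607]
hi [253, 230, 26, 26, 496] ztop 0.0893 mid [0.4058 0.1402] size [0.0618 0.0622] mean [0.4054 0.1404 0.0868]
grip [258, 230, 21, 26, 436] ztop 0.0892 mid [0.4058 0.1342] size [0.0618 0.0502] mean [0.4053 0.137  0.0867]
holder [256, 167, 64, 21, 782] ztop 0.0307 mid [0.5867 0.0866] size [0.0267 0.146 ] mean [0.5886 0.1241 0.0319]
holder [258, 230, 21, 26, 436] ztop 0.0892 mid [0.4058 0.1342] size [0.0618 0.0502] mean [0.4053 0.137  0.0867]
((588.0634765625, 78.11933135986328), (41.279632568359375, 174.33546447753906), 11.376002311706543)
```

View pics/c1.png

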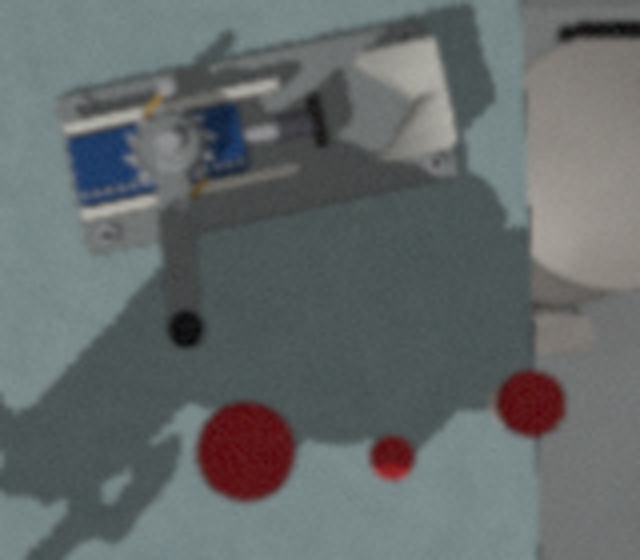

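Confirmed: the middle-sized pot is at crop (531,403). It measures about 43 mm wide by 62 mm tall, at (0.431,-0.046). The large one is 62 x 89 mm and the small one is 43 mm tall. I'll move the arm over to look from closer.

Request:
step_arm:
  steps:
    - {"xyz": [-0.68,0.68,-0.12],"turn": [0,0,0],"gripper": 1}
    - {"xyz": [-0.68,0.68,-0.12],"turn": [0,0,0],"gripper": 1}
    - {"xyz": [-0.68,0.68,-0.12],"turn": [0,0,0],"gripper": 1}
    - {"xyz": [-0.68,0.68,-0.12],"turn": [0,0,0],"gripper": 1}
    - {"xyz": [-0.68,0.68,-0.12],"turn": [0,0,0],"gripper": 1}
    - {"xyz": [-0.68,0.68,-0.12],"turn": [0,0,0],"gripper": 1}
    - {"xyz": [-0.68,0.68,-0.12],"turn": [0,0,0],"gripper": 1}
    - {"xyz": [-0.68,0.68,-0.12],"turn": [0,0,0],"gripper": 1}
    - {"xyz": [-0.68,0.68,-0.12],"turn": [0,0,0],"gripper": 1}
    - {"xyz": [-0.68,0.68,-0.12],"turn": [0,0,0],"gripper": 1}
    - {"xyz": [-0.68,0.68,-0.12],"turn": [0,0,0],"gripper": 1}
    - {"xyz": [-0.68,0.68,-0.12],"turn": [0,0,0],"gripper": 1}
    - {"xyz": [-0.68,0.68,-0.12],"turn": [0,0,0],"gripper": 1}
    - {"xyz": [-0.68,0.68,-0.12],"turn": [0,0,0],"gripper": 1}
    - {"xyz": [-0.68,0.68,-0.12],"turn": [0,0,0],"gripper": 1}
    - {"xyz": [-0.68,0.68,-0.12],"turn": [0,0,0],"gripper": 1}

```text
time_s: 1.43
position: [0.4505, -0.0001, 0.3272]
tool_rot: [[0.252, 0.968, -0.0], [0.968, -0.252, 0.0], [0.0, -0.0, -1.0]]
ft_force: [0.8, 0.7, 0.6]
grip_width: 0.085
```

Request:
step_arm:
  steps:
    - {"xyz": [0,0,0],"turn": [0,0,1],"gripper": 1}
    - {"xyz": [0,0,0],"turn": [0,0,1],"gripper": 1}
    - {"xyz": [0,0,0],"turn": [0,0,1],"gripper": 1}
    - {"xyz": [0,0,0],"turn": [0,0,1],"gripper": 1}
    - {"xyz": [0,0,0],"turn": [0,0,1],"gripper": 1}
    - {"xyz": [0,0,0],"turn": [0,0,1],"gripper": 1}
    - {"xyz": [0,0,0],"turn": [0,0,1],"gripper": 1}
    - {"xyz": [0,0,0],"turn": [0,0,1],"gripper": 1}
    - {"xyz": [0,0,0],"turn": [0,0,1],"gripper": 1}
    - {"xyz": [0,0,0],"turn": [0,0,1],"gripper": 1}
    - {"xyz": [0,0,0],"turn": [0,0,1],"gripper": 1}
    - {"xyz": [0,0,0],"turn": [0,0,1],"gripper": 1}
    - {"xyz": [0,0,0],"turn": [0,0,1],"gripper": 1}
    - {"xyz": [0,0,0],"turn": [0,0,0.6],"gripper": 1}

```text
time_s: 2.6
position: [0.4499, 0.0019, 0.3268]
tool_rot: [[0.975, 0.223, -0.001], [0.223, -0.975, 0.0], [-0.001, -0.0, -1.0]]
ft_force: [0.3, 0.0, 0.1]
grip_width: 0.0853
```

```bash
python3 - <<'E'
from h import *
s=env.observe();print(s['time_s'],s['position'],s['tool_rot'].round(3),s['q'].round(1))
im,d,i=grab('wrist');W=cloud(d,i);np.savez('w1.npz',im=im,d=d,W=W);print(i['extrinsics'])
cv2.imwrite('pics/w1.png',cv2.resize(im[...,::-1],(800,600),interpolation=cv2.INTER_CUBIC))
E
```

```text
2.6 [0.44992918 0.00186927 0.32683822] [[ 0.975  0.223 -0.001]
 [ 0.223 -0.975  0.   ]
 [-0.001 -0.    -1.   ]] [-14.9   8.7  80.1   0.   91.2 -27.8]
[[ 9.74653977e-01  2.14093318e-01  6.49128342e-02  4.33266431e-01]
 [ 2.23716743e-01 -9.31855702e-01 -2.85649733e-01  7.50581566e-02]
 [-6.66304574e-04  2.92931736e-01 -9.56133126e-01  4.51074399e-01]
 [ 0.00000000e+00  0.00000000e+00  0.00000000e+00  1.00000000e+00]]
```

View pics/w1.png

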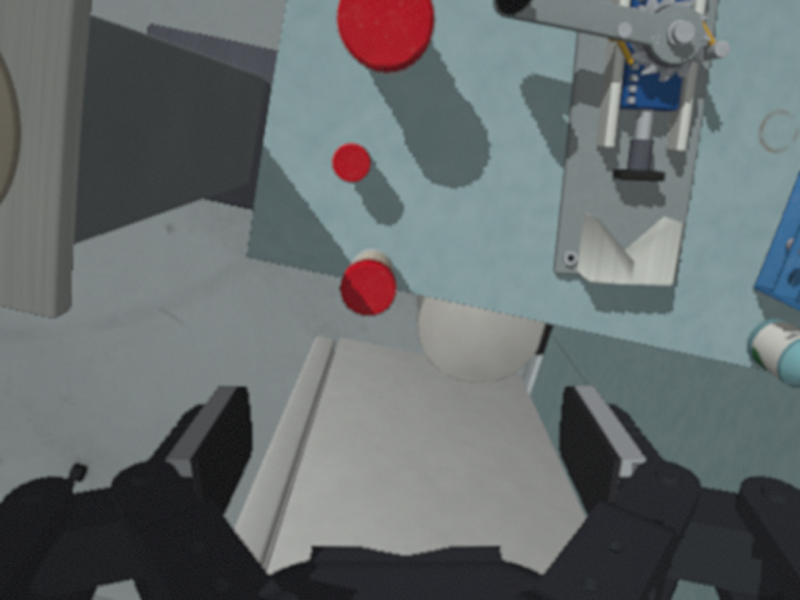

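The wrist view shows the red pot at (368,287), with the V block at (630,250), the rubber pad at (638,175) and the grip at (512,5). I'll fit the holder pose from the V-block and plate points.

```bash
python3 - <<'E'
from h import *
z=np.load('w1.npz');im=z['im'];W=z['W'];Z=W[...,2]
hsv=cv2.cvtColor(im,cv2.COLOR_RGB2HSV)
def rect(m,n):
    c,l,st,ce=cv2.connectedComponentsWithStats(m.astype(np.uint8));k=1+st[1:,4].argmax()
    P=W[l==k]; r=cv2.minAreaRect((P[:,:2]*1000).astype(np.float32)); print(n,st[k],r,'z',np.percentile(P[:,2],[5,50,95]).round(4)); return l==k
win=np.zeros(Z.shape,bool);win[0:190,330:480]=1
rect(win&(Z>.028)&(Z<.046)&(np.arange(384)[:,None]>130),'Vblock')
v=win&(Z>.0355)&(Z<.046)&(np.arange(384)[:,None]>130); P=W[v]; print('top pts',len(P)); 
m=win&(Z>.006)&(Z<.2)
mm=rect(m,'plate')
# plate left edge & front edge from mask
P=W[mm&(Z<.016)]
# plate left edge (min along holder x per bin)
for yaw in np.radians(np.arange(10,17,.5)):
    a=np.array([np.cos(yaw),np.sin(yaw)]);b=np.array([-a[1],a[0]])
    s=P[:,:2]@a;t=P[:,:2]@b
    bins=np.floor(t/.006).astype(int)
    lo=np.array([s[bins==k].min() for k in np.unique(bins) if (bins==k).sum()>10])
    print(np.degrees(yaw),lo.std().round(5),np.median(lo).round(4),'x max',np.percentile(s,99.5).round(4),'y min',t.min().round(4),np.percentile(t,.5).round(4))
r=((hsv[...,0]<8)|(hsv[...,0]>172))&(hsv[...,1]>120)
c,l,st,ce=cv2.connectedComponentsWithStats(r.astype(np.uint8))
for k in range(1,c):
    if st[k,4]>80:
        P=W[l==k];zt=np.percentile(P[:,2],90);T=P[P[:,2]>zt-.004];print(st[k],zt.round(4),cv2.minEnclosingCircle((T[:,:2]*1000).astype(np.float32)))
E
```

```text
Vblock [ 374  139   64   44 1862] ((632.6396484375, 25.40732192993164), (74.4164047241211, 52.24488830566406), 10.64208698272705) z [0.0322 0.0404 0.0418]
top pts 1693
plate [  330     0   137   183 15886] ((587.57861328125, 100.80799865722656), (177.56259155273438, 221.78591918945312), 13.985163688659668) z [0.0094 0.0284 0.0614]
10.0 0.02635 0.5717 x max 0.6806 y min -0.1129 -0.1099
10.5 0.02685 0.5714 x max 0.6801 y min -0.1179 -0.115
11.0 0.02712 0.5709 x max 0.6798 y min -0.1229 -0.12
11.5 0.02299 0.5705 x max 0.6796 y min -0.1279 -0.1251
12.000000000000002 0.0232 0.5702 x max 0.6798 y min -0.1329 -0.1303
12.5 0.02401 0.5699 x max 0.68 y min -0.1379 -0.1353
13.0 0.02829 0.5696 x max 0.6803 y min -0.1435 -0.1406
13.5 0.0286 0.5694 x max 0.6806 y min -0.1494 -0.1456
14.0 0.02892 0.5688 x max 0.6809 y min -0.1552 -0.1508
14.500000000000002 0.02406 0.5683 x max 0.6811 y min -0.1611 -0.1559
14.999999999999998 0.02435 0.5679 x max 0.6814 y min -0.1669 -0.161
15.5 0.02485 0.5672 x max 0.6818 y min -0.1728 -0.1661
16.0 0.02519 0.5667 x max 0.6821 y min -0.1786 -0.171
16.5 0.0256 0.5661 x max 0.6824 y min -0.1844 -0.176
[ 216    0   61   46 2332] nan ((0.0, 0.0), 0.0)
[213  92  24  24 456] nan ((0.0, 0.0), 0.0)
[218 166  35  35 981] nan ((0.0, 0.0), 0.0)
```

```bash
python3 - <<'E'
from h import *
z=np.load('w1.npz');im=z['im'];W=z['W'];Z=W[...,2]
hsv=cv2.cvtColor(im,cv2.COLOR_RGB2HSV)
yaw=np.radians(11.5);a=np.array([np.cos(yaw),np.sin(yaw)]);b=np.array([-a[1],a[0]])
S=W[...,:2]@a;T=W[...,:2]@b
win=np.zeros(Z.shape,bool);win[130:190,360:450]=1
v=win&(Z>.0365)&(Z<.046);s,t=S[v],T[v]
for k in np.arange(.584,.668,.006):
    q=(s>=k)&(s<k+.006)
    if q.sum()>3: print('V s',(k+.003).round(3),q.sum(),'t',np.percentile(t[q],[1,99]).round(4))
# pad: dark pts z .02-.038
pw=np.zeros(Z.shape,bool);pw[100:120,385:430]=1
p=pw&(Z>.02)&(Z<.04)&(hsv[...,2]<70)
print('pad s',np.percentile(S[p],[1,99]).round(4),'t',np.percentile(T[p],[1,50,99]).round(4),np.percentile(Z[p],[5,95]).round(4))
# jaw rails / plate left edge
e=[]
for k in np.arange(-.12,.1,.01):
    q=(Z>.006)&(Z<.016)&(T>k)&(T<k+.01)&(S>.55)&(S<.6)
    if q.sum()>10: e.append((k+.005,S[q].min()))
e=np.array(e);print('edge',e.round(4).tolist())
q=(Z>.05)&(Z<.064)&(np.arange(384)[:,None]<45);print('bar',q.sum(),np.nanpercentile(S[q],[1,99]),np.nanpercentile(T[q],[1,99]))
r=((hsv[...,0]<8)|(hsv[...,0]>172))&(hsv[...,1]>120)
c,l,st,ce=cv2.connectedComponentsWithStats(r.astype(np.uint8))
for k in range(1,c):
    if st[k,4]>80:
        P=W[l==k];P=P[~np.isnan(P[:,0])];zt=np.percentile(P[:,2],80);Q=P[P[:,2]>zt-.004];print(st[k],zt.round(4),cv2.minEnclosingCircle((Q[:,:2]*1000).astype(np.float32)),Q.mean(0))
t0=np.load('top0.npz');Wt=t0['W'];it=t0['im']
# axis hub in top cloud, grip top
q=(Wt[...,2]>.085)&(Wt[...,0]>.45)&(Wt[...,0]<.52)&(Wt[...,1]>.12)&(Wt[...,1]<.22);print('grip top',Wt[q].mean(0),q.sum())
q=(Wt[...,2]>.05)&(Wt[...,2]<.085)&(Wt[...,0]>.49)&(Wt[...,0]<.65)&(Wt[...,1]>.08)&(Wt[...,1]<.25);P=Wt[q]
print('bar/hub top n',len(P), np.percentile(P[:,2],[50,99]));
print(P[P[:,2]>np.percentile(P[:,2],97)-.003].mean(0))
E
```

```text
V s 0.587 48 t [-0.1227 -0.075 ]
V s 0.593 191 t [-0.1258 -0.076 ]
V s 0.599 173 t [-0.1265 -0.0808]
V s 0.605 143 t [-0.1266 -0.0868]
V s 0.611 119 t [-0.1263 -0.0928]
V s 0.617 98 t [-0.1263 -0.0989]
V s 0.623 77 t [-0.126  -0.1035]
V s 0.629 85 t [-0.126  -0.1018]
V s 0.635 109 t [-0.1259 -0.0966]
V s 0.641 125 t [-0.1263 -0.0911]
V s 0.647 159 t [-0.1269 -0.0836]
V s 0.653 180 t [-0.1264 -0.078 ]
V s 0.659 160 t [-0.1258 -0.0764]
pad s [0.6069 0.6406] t [-0.0442 -0.0398 -0.0284] [0.0262 0.0365]
edge [[-0.115, 0.5701], [-0.105, 0.5701], [-0.095, 0.5701], [-0.085, 0.57], [-0.075, 0.5704], [-0.065, 0.5704], [-0.055, 0.5705], [-0.045, 0.5707], [-0.035, 0.5711], [-0.025, 0.5701], [-0.015, 0.5698], [-0.005, 0.5702], [0.005, 0.5703], [0.015, 0.5706], [0.025, 0.5708], [0.035, 0.5699], [0.045, 0.5703], [0.055, 0.5706], [0.065, 0.5708]]
bar 2987 [0.50592772 0.66507465] [0.03829818 0.0820591 ]
[ 216    0   61   46 2332] 0.0891 ((405.345947265625, 138.0001983642578), 30.623098373413086) [0.40703984 0.13184467 0.08834723]
[213  92  24  24 456] 0.0427 ((398.2344055175781, 43.31565856933594), 14.141222953796387) [0.3984191  0.04335808 0.04198705]
[218 166  35  35 981] 0.063 ((431.004638671875, -44.40436553955078), 21.10424041748047) [ 0.4310068  -0.04402684  0.06237703]
grip top [0.48184103 0.17601174 0.10751103] 68
bar/hub top n 516 [0.0589566  0.07055277]
[0.59640084 0.18299578 0.06857335]
```

Request:
step_arm:
  steps:
    - {"xyz": [-0.36,0.52,0],"turn": [0,0,0],"gripper": 1}
    - {"xyz": [-0.36,0.52,0],"turn": [0,0,0],"gripper": 1}
    - {"xyz": [0,0,0.9],"turn": [0,0,0.3],"gripper": 1}
    - {"xyz": [0,0,0.9],"turn": [0,0,0],"gripper": 1}
    - {"xyz": [0,0,0.9],"turn": [0,0,0],"gripper": 1}
    - {"xyz": [0,0,0.9],"turn": [0,0,0],"gripper": 1}
    - {"xyz": [0,0,0.9],"turn": [0,0,0],"gripper": 1}
    - {"xyz": [0,0,0.7],"turn": [0,0,0],"gripper": 1}
    - {"xyz": [0,0,0.5],"turn": [0,0,0],"gripper": 1}
    - {"xyz": [0,0,0],"turn": [0,0,0],"gripper": 1}
    - {"xyz": [0,0,0],"turn": [0,0,0],"gripper": 1}

```text
time_s: 3.57
position: [0.4313, -0.0452, 0.099]
tool_rot: [[0.979, 0.204, -0.002], [0.204, -0.979, 0.001], [-0.002, -0.001, -1.0]]
ft_force: [0.3, -0.4, 0.8]
grip_width: 0.0854
```

```bash
python3 - <<'E'
from h import *
s=env.observe();print(s['time_s'],s['position'],s['tool_rot'].round(3),s['q'].round(1))
im,d,i=grab('wrist');cv2.imwrite('pics/w2.png',im[...,::-1])
E
```

```text
3.5667 [ 0.43132003 -0.04516765  0.09898202] [[ 0.979  0.204 -0.002]
 [ 0.204 -0.979  0.001]
 [-0.002 -0.001 -1.   ]] [-21.7  21.6 105.   -0.   53.5 -33.5]
```

View pics/w2.png

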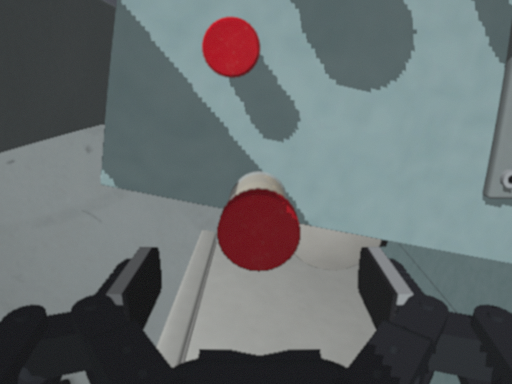

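The pot's cap at (259,230) is centred between the fingers, whose gap is centred at x≈260. I'll descend and grasp.

Request:
step_arm:
  steps:
    - {"xyz": [0,0,0.5],"turn": [0,0,0],"gripper": 1}
    - {"xyz": [0,0,0.4],"turn": [0,0,0],"gripper": 1}
    - {"xyz": [0,0,0.2],"turn": [0,0,0],"gripper": 1}
    - {"xyz": [0,0,0],"turn": [0,0,0],"gripper": 1}
    - {"xyz": [0,0,0],"turn": [0,0,0],"gripper": -1}
    - {"xyz": [0,0,0],"turn": [0,0,0],"gripper": -1}
    - {"xyz": [0,0,0],"turn": [0,0,0],"gripper": -1}
    - {"xyz": [0,0,0],"turn": [0,0,0],"gripper": -1}
    - {"xyz": [0,0,0],"turn": [0,0,0],"gripper": -1}
    - {"xyz": [0,0,0],"turn": [0,0,0],"gripper": -1}
    - {"xyz": [0,0,0],"turn": [0,0,0],"gripper": -1}
    - {"xyz": [0,0,0],"turn": [0,0,0],"gripper": -1}
  squeeze: 35

```text
time_s: 4.62
position: [0.4319, -0.0454, 0.0561]
tool_rot: [[0.979, 0.204, 0.002], [0.204, -0.979, -0.001], [0.001, 0.001, -1.0]]
ft_force: [-2.1, -0.5, 7.1]
grip_width: 0.0429
```

Request:
step_arm:
  steps:
    - {"xyz": [0,0,-0.5],"turn": [0,0,0],"gripper": -1}
    - {"xyz": [0,0,-1],"turn": [0,0,0],"gripper": -1}
    - {"xyz": [0,0,-1],"turn": [0,0,0],"gripper": -1}
    - {"xyz": [0.5,-0.13,0],"turn": [0,0,0],"gripper": -1}
    - {"xyz": [0.9,-0.23,0],"turn": [0,0,0],"gripper": -1}
    - {"xyz": [0.9,-0.23,0],"turn": [0,0,0],"gripper": -1}
    - {"xyz": [0.9,-0.23,0],"turn": [0,0,0],"gripper": -1}
    - {"xyz": [0.9,-0.23,0],"turn": [0,0,0],"gripper": -1}
    - {"xyz": [0.7,-0.18,0],"turn": [0,0,0],"gripper": -1}
    - {"xyz": [0.49,-0.12,0],"turn": [0,0,0],"gripper": -1}
    - {"xyz": [0,0,0],"turn": [0,0,0],"gripper": -1}
    - {"xyz": [0,0,0],"turn": [0,0,0],"gripper": -1}
    - {"xyz": [0,0,0],"turn": [0,0,0],"gripper": -1}

```text
time_s: 5.7
position: [0.6269, 0.0505, 0.1551]
tool_rot: [[0.979, 0.203, -0.001], [0.203, -0.979, -0.0], [-0.001, -0.0, -1.0]]
ft_force: [0.3, -0.8, -1.3]
grip_width: 0.0429
```

```bash
python3 - <<'E'
from h import *
s=env.observe();print(s['time_s'],s['position'],s['tool_rot'].round(3),s['q'].round(1),s['grip_width'])
im,d,i=grab('wrist');W=cloud(d,i);np.savez('w3.npz',im=im,W=W);cv2.imwrite('pics/w3.png',im[...,::-1])
yaw=np.radians(11.5);a=np.array([np.cos(yaw),np.sin(yaw)]);b=np.array([-a[1],a[0]])
p=s['position'][:2];print('s,t',p@a,p@b)
S,T,Z=W[...,:2]@a,W[...,:2]@b,W[...,2]
hsv=cv2.cvtColor(im,cv2.COLOR_RGB2HSV)
r=((hsv[...,0]<8)|(hsv[...,0]>172))&(hsv[...,1]>120)&(Z>.12)
c,l,st,ce=cv2.connectedComponentsWithStats(r.astype(np.uint8));k=1+st[1:,4].argmax();Q=W[l==k]
print(st[k],np.percentile(Q[:,2],[50,95]));Q=Q[Q[:,2]>np.percentile(Q[:,2],50)-.004];print(cv2.minEnclosingCircle((Q[:,:2]*1000).astype(np.float32)))
x,y=np.array(cv2.minEnclosingCircle((Q[:,:2]*1000).astype(np.float32))[0])/1000;print('cap s,t',np.array([x,y])@a,np.array([x,y])@b)
E
```

```text
5.7 [0.62692822 0.05050634 0.15511171] [[ 0.979  0.203 -0.001]
 [ 0.203 -0.979 -0.   ]
 [-0.001 -0.    -1.   ]] [ -6.2  34.   69.4  -0.   76.6 -17.9] 0.0429148998251256
s,t 0.6244117947488171 -0.07549697046541293
[ 205  219  109  104 8872] [0.16136384 0.16244116]
((627.1787719726562, 50.55409240722656), 22.390729904174805)
cap s,t 0.6246668378493248 -0.0755001322089772
```

View pics/w3.png

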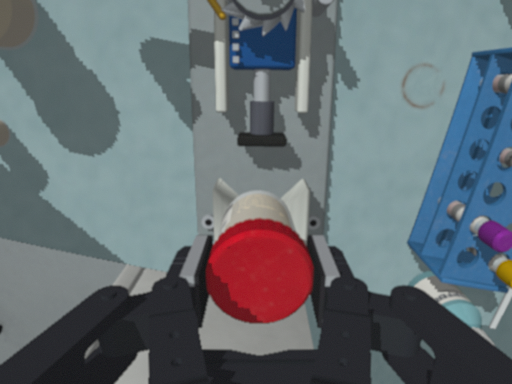

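The pot is held upright at (260,270), over the V mouth and in front of the pad at (262,140). The cap centre matches the target. I'll lower it and release.

Request:
step_arm:
  steps:
    - {"xyz": [0,0,0.6],"turn": [0,0,0],"gripper": -1}
    - {"xyz": [0,0,0.6],"turn": [0,0,0],"gripper": -1}
    - {"xyz": [0,0,0.5],"turn": [0,0,0],"gripper": -1}
    - {"xyz": [0,0,0.3],"turn": [0,0,0],"gripper": -1}
    - {"xyz": [0,0,0.12],"turn": [0,0,0],"gripper": -1}
    - {"xyz": [0,0,0.05],"turn": [0,0,0],"gripper": -1}
    - {"xyz": [0,0,0.04],"turn": [0,0,0],"gripper": -1}
    - {"xyz": [0,0,0],"turn": [0,0,0],"gripper": -1}
    - {"xyz": [0,0,0],"turn": [0,0,0],"gripper": -1}

```text
time_s: 6.5
position: [0.628, 0.0506, 0.0677]
tool_rot: [[0.979, 0.203, 0.002], [0.203, -0.979, -0.0], [0.001, 0.0, -1.0]]
ft_force: [0.3, 0.2, -1.2]
grip_width: 0.0429
```

Request:
step_arm:
  steps:
    - {"xyz": [0,0,0.04],"turn": [0,0,0],"gripper": -1}
    - {"xyz": [0,0,0],"turn": [0,0,0],"gripper": -1}
    - {"xyz": [0,0,0],"turn": [0,0,0],"gripper": -1}
    - {"xyz": [0,0,0],"turn": [0,0,0],"gripper": -1}

```text
time_s: 6.83
position: [0.6281, 0.0507, 0.0661]
tool_rot: [[0.979, 0.204, 0.002], [0.204, -0.979, -0.0], [0.002, 0.001, -1.0]]
ft_force: [-1.5, -0.7, 5.5]
grip_width: 0.0425
```

Touchdown. I'll release, then rise.

Request:
step_arm:
  steps:
    - {"xyz": [0,0,0],"turn": [0,0,0],"gripper": 0.3}
    - {"xyz": [0,0,0],"turn": [0,0,0],"gripper": 0.3}
    - {"xyz": [0,0,0],"turn": [0,0,0],"gripper": 0.6}
    - {"xyz": [0,0,0],"turn": [0,0,0],"gripper": 0.6}
    - {"xyz": [0,0,0],"turn": [0,0,0],"gripper": 0.6}
    - {"xyz": [0,0,0],"turn": [0,0,0],"gripper": 0.6}
    - {"xyz": [0,0,-0.4],"turn": [0,0,0],"gripper": 0.6}
    - {"xyz": [0,0,-0.8],"turn": [0,0,0],"gripper": 0.6}
    - {"xyz": [0,0,-1],"turn": [0,0,0],"gripper": 0.6}
    - {"xyz": [0,0,-1],"turn": [0,0,0],"gripper": 0.6}
    - {"xyz": [0,0,-0.8],"turn": [0,0,0],"gripper": 0.6}
    - {"xyz": [0,0,0],"turn": [0,0,0],"gripper": 0.6}
    - {"xyz": [0,0,0],"turn": [0,0,0],"gripper": 0.6}

```text
time_s: 7.92
position: [0.6281, 0.0507, 0.2269]
tool_rot: [[0.979, 0.204, 0.004], [0.204, -0.979, -0.0], [0.004, 0.001, -1.0]]
ft_force: [0.0, -0.1, 0.5]
grip_width: 0.0684
```

```bash
python3 - <<'E'
from h import *
s=env.observe();print(s['time_s'],s['position'],s['q'].round(1),s['grip_width'])
yaw=np.radians(11.5);a=np.array([np.cos(yaw),np.sin(yaw)]);b=np.array([-a[1],a[0]])
for n in ['wrist','top']:
    im,d,i=grab(n);W=cloud(d,i);np.savez(n+'4.npz',im=im,W=W)
    S,T,Z=W[...,:2]@a,W[...,:2]@b,W[...,2]
    q=(Z>.06)&(Z<.08)&(abs(S-.625)<.04)&(T>-.12)&(T<-.03)
    P=W[q]; 
    if len(P)>20:
        c,r=cv2.minEnclosingCircle(np.stack([S[q],T[q]],-1).astype(np.float32)*1000);print(n,'cap s,t',c,r,np.percentile(P[:,2],[10,50,90]))
    q=(Z>.095)&(Z<.12)&(W[...,0]>.44)&(W[...,0]<.53)&(W[...,1]>.08)&(W[...,1]<.23)
    print(n,'grip',q.sum(), W[q].mean(0) if q.any() else '', cv2.minEnclosingCircle((W[q][:,:2]*1000).astype(np.float32)) if q.any() else '')
    q=(Z>.062)&(Z<.085)&(S>.58)&(S<.68)&(T>.0)&(T<.12);print('hub', q.sum(), np.c_[S[q],T[q],Z[q]].mean(0) if q.any() else '', cv2.minEnclosingCircle(np.stack([S[q],T[q]],-1).astype(np.float32)*1000) if q.any() else '')
    cv2.imwrite(f'pics/{n}4.png',im[...,::-1])
E
```

```text
7.9167 [0.62805508 0.0507211  0.22692989] [ -6.1  30.8  63.    0.   86.  -17.9] 0.06837061299816269
wrist cap s,t (624.7302856445312, -76.15058898925781) 22.216421127319336 [0.07107987 0.07234968 0.07328162]
wrist grip 0  
hub 429 [0.61909874 0.05635227 0.06687698] ((612.0474243164062, 59.54194641113281), 31.912670135498047)
top cap s,t (625.2677001953125, -79.1766586303711) 20.306880950927734 [0.06782235 0.0711536  0.07389624]
top grip 68 [0.48185588 0.17601334 0.1072242 ] ((482.3545227050781, 175.94027709960938), 11.2166748046875)
hub 52 [0.61807947 0.05967254 0.06563647] ((611.2205810546875, 62.11699676513672), 32.31740188598633)
```

View pics/wrist4.png

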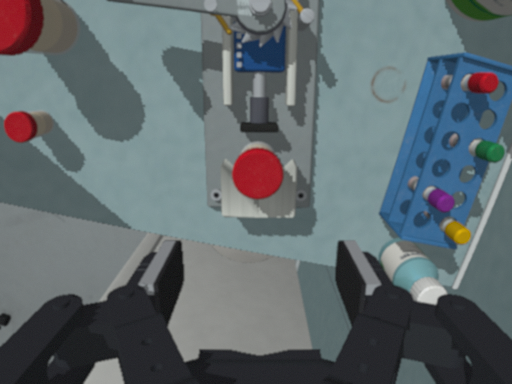

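The pot stands in the V mouth at (258,172), in front of the pad at (258,127). The cap is level at z≈72 mm. Next I'll locate the lever axis precisely from the hub bolt.

```bash
python3 - <<'E'
from h import *
yaw=np.radians(11.5);a=np.array([np.cos(yaw),np.sin(yaw)]);b=np.array([-a[1],a[0]])
for f,(u,v) in {'w1.npz':(437,21),'wrist4.npz':(262,4)}.items():
    W=np.load(f)['W']
    P=W[max(v-4,0):v+5,u-5:u+6].reshape(-1,3);P=P[P[:,2]>np.nanpercentile(P[:,2],60)-.002]
    print(f,P[:,:2].mean(0)@a,P[:,:2].mean(0)@b,P[:,2].mean())
g=np.array([.482,.176]);gs=np.array([g@a,g@b]);print('grip s,t',gs)
for ax in [(.6253,gs[1]-np.sqrt(.12**2-(.6253-gs[0])**2))]:
    th=np.arctan2(gs[1]-ax[1],gs[0]-ax[0]);q=th-2.75;print('axis',ax,'q',q, 'world',np.array(ax)@np.array([a,b]))
E
```

```text
w1.npz 0.6251359545655725 0.05848115440293084 0.07072327648339623
wrist4.npz 0.6275966728528058 0.0576650802827696 0.07076656599916027
grip s,t [0.50741246 0.0763714 ]
axis (0.6253, np.float64(0.05395424778738589)) q 0.2036790533823294 world [0.60199017 0.17753587]
```

Request:
step_arm:
  steps:
    - {"xyz": [-0.58,-0.76,0],"turn": [0,0,0],"gripper": 0.6}
    - {"xyz": [-0.58,-0.76,0],"turn": [0,0,0],"gripper": 0.6}
    - {"xyz": [-0.58,-0.76,0],"turn": [0,0,0],"gripper": 0.6}
    - {"xyz": [-0.58,-0.76,0],"turn": [0,0,0],"gripper": 0.6}
    - {"xyz": [-0.4,-0.5,0],"turn": [0,0,0],"gripper": 0.6}
    - {"xyz": [-0.21,-0.27,0],"turn": [0,0,0],"gripper": 0.6}
    - {"xyz": [0,0,0],"turn": [0,0,0],"gripper": 0.6}

```text
time_s: 8.6
position: [0.4799, 0.1775, 0.2244]
tool_rot: [[0.979, 0.206, -0.002], [0.206, -0.979, -0.0], [-0.002, -0.0, -1.0]]
ft_force: [-0.0, 0.2, -0.4]
grip_width: 0.0682
```

Request:
step_arm:
  steps:
    - {"xyz": [0,0,0],"turn": [0,0,-1],"gripper": 0.6}
    - {"xyz": [0,0,0],"turn": [0,0,-1],"gripper": 0.6}
    - {"xyz": [0,0,0],"turn": [0,0,-1],"gripper": 0.6}
    - {"xyz": [0,0,0],"turn": [0,0,-1],"gripper": 0.6}
    - {"xyz": [0,0,0],"turn": [0,0,-1],"gripper": 0.6}
    - {"xyz": [0,0,0],"turn": [0,0,-1],"gripper": 0.6}
    - {"xyz": [0,0,0],"turn": [0,0,-1],"gripper": 0.6}
    - {"xyz": [0,0,0],"turn": [0,0,-1],"gripper": 0.6}
    - {"xyz": [0,0,0],"turn": [0,0,-1],"gripper": 0.6}
    - {"xyz": [0,0,0],"turn": [0,0,-1],"gripper": 0.6}
    - {"xyz": [0,0,0],"turn": [0,0,-1],"gripper": 0.6}
    - {"xyz": [0,0,0],"turn": [0,0,-1],"gripper": 0.6}
    - {"xyz": [0,0,0],"turn": [0,0,-1],"gripper": 0.6}
    - {"xyz": [0,0,0],"turn": [0,0,-1],"gripper": 0.6}
    - {"xyz": [0,0,0],"turn": [0,0,-1],"gripper": 0.6}
    - {"xyz": [0,0,0],"turn": [0,0,-1],"gripper": 0.6}
    - {"xyz": [0,0,0],"turn": [0,0,-1],"gripper": 0.6}
    - {"xyz": [0,0,0],"turn": [0,0,-0.3],"gripper": 0.6}
    - {"xyz": [0,0,0],"turn": [0,0,0],"gripper": 0.6}

```text
time_s: 10.18
position: [0.4826, 0.1754, 0.2244]
tool_rot: [[-0.017, 1.0, -0.001], [1.0, 0.017, -0.0], [-0.0, -0.001, -1.0]]
ft_force: [0.7, 0.3, 0.7]
grip_width: 0.0683
```

```bash
python3 - <<'E'
from h import *
s=env.observe();print(s['time_s'],s['position'],s['tool_rot'].round(3).tolist(),s['q'].round(1),s['grip_width'])
im,d,i=grab('wrist');W=cloud(d,i);np.savez('w5.npz',im=im,W=W);cv2.imwrite('pics/w5.png',im[...,::-1])
Z=W[...,2];q=(Z>.095)&(Z<.12)&(W[...,0]>.44)&(W[...,0]<.53)&(W[...,1]>.1)&(W[...,1]<.23)
P=W[q];print(len(P),cv2.minEnclosingCircle((P[:,:2]*1000).astype(np.float32)),P.mean(0))
E
```

```text
10.1833 [0.4825905  0.1753888  0.22440174] [[-0.017, 1.0, -0.001], [1.0, 0.017, -0.0], [-0.0, -0.001, -1.0]] [  6.7  19.4  82.6  -0.   78.  -84.2] 0.06830224960925668
759 ((481.5173034667969, 175.10232543945312), 11.20543384552002) [0.47997197 0.17517978 0.10893957]
```

View pics/w5.png

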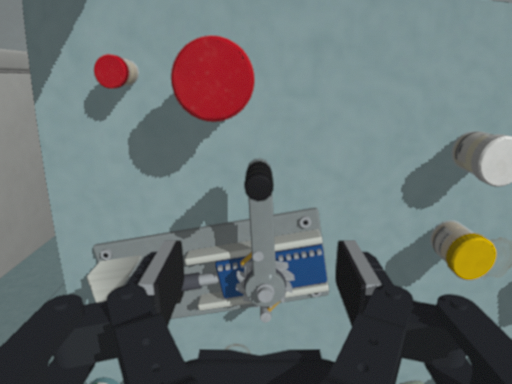

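The grip, at (259,180), lies under the gripper's centre line, and the hub is at (264,290). I'll descend and close softly on the grip.

Request:
step_arm:
  steps:
    - {"xyz": [0,-0.02,0.8],"turn": [0,0,0],"gripper": 0.6}
    - {"xyz": [0,0,0.8],"turn": [0,0,0],"gripper": 0.6}
    - {"xyz": [0,0,0.8],"turn": [0,0,0],"gripper": 0.6}
    - {"xyz": [0,0,0.6],"turn": [0,0,0],"gripper": 0.6}
    - {"xyz": [0,0,0.35],"turn": [0,0,0],"gripper": 0.6}
    - {"xyz": [0,0,0],"turn": [0,0,0],"gripper": 0.6}
    - {"xyz": [0,0,0],"turn": [0,0,0],"gripper": -1}
    - {"xyz": [0,0,0],"turn": [0,0,0],"gripper": -1}
    - {"xyz": [0,0,0],"turn": [0,0,0],"gripper": -1}
    - {"xyz": [0,0,0],"turn": [0,0,0],"gripper": -1}
    - {"xyz": [0,0,0],"turn": [0,0,0],"gripper": -1}
    - {"xyz": [0,0,0],"turn": [0,0,0],"gripper": -1}
    - {"xyz": [0,0,0],"turn": [0,0,0],"gripper": -1}
  squeeze: 25

```text
time_s: 11.32
position: [0.4816, 0.1761, 0.0922]
tool_rot: [[-0.018, 1.0, 0.002], [1.0, 0.018, 0.0], [0.0, 0.002, -1.0]]
ft_force: [-1.5, -0.7, 6.9]
grip_width: 0.0214
```

```bash
python3 - <<'E'
from h import *
yaw=np.radians(11.5);a=np.array([np.cos(yaw),np.sin(yaw)]);b=np.array([-a[1],a[0]])
W=np.load('w5.npz')['W'];P=W[285:296,258:270].reshape(-1,3);P=P[P[:,2]>np.nanpercentile(P[:,2],60)-.002]
print(P.mean(0),P[:,:2].mean(0)@a,P[:,:2].mean(0)@b)
s=env.observe();print(s['position'],s['tool_rot'].round(3).tolist(),s['ft_force'],s['grip_width'])
E
```

```text
[0.59756242 0.1821419  0.07028415] 0.6218794279161165 0.05935056293656444
[0.48160607 0.1761012  0.09220427] [[-0.018, 1.0, 0.002], [1.0, 0.018, 0.0], [0.0, 0.002, -1.0]] [-1.50935309 -0.74038375  6.92459735] 0.021361297854391885
```

Request:
step_arm:
  steps:
    - {"xyz": [0.2,0.003,0],"turn": [0,0,0.838],"gripper": -1}
    - {"xyz": [0.2,0.003,0],"turn": [0,0,0.838],"gripper": -1}
    - {"xyz": [0.2,0.003,0],"turn": [0,0,0.838],"gripper": -1}
    - {"xyz": [0,0,0],"turn": [0,0,0],"gripper": -1}
    - {"xyz": [0,0,0],"turn": [0,0,0],"gripper": -1}
    - {"xyz": [0,0,0],"turn": [0,0,0],"gripper": -1}

```text
time_s: 11.82
position: [0.4827, 0.2003, 0.0922]
tool_rot: [[0.182, 0.983, 0.001], [0.983, -0.182, 0.0], [0.001, 0.001, -1.0]]
ft_force: [-2.7, 0.7, 7.4]
grip_width: 0.0217
```

Request:
step_arm:
  steps:
    - {"xyz": [0.09,0,0],"turn": [0,0,0.375],"gripper": -1}
    - {"xyz": [0,0,0],"turn": [0,0,0],"gripper": -1}
    - {"xyz": [0,0,0],"turn": [0,0,0],"gripper": -1}
    - {"xyz": [0,0,0],"turn": [0,0,0],"gripper": -1}

```text
time_s: 12.15
position: [0.4833, 0.2038, 0.0922]
tool_rot: [[0.211, 0.977, 0.001], [0.977, -0.211, 0.0], [0.001, 0.001, -1.0]]
ft_force: [-3.7, 0.2, 7.8]
grip_width: 0.0213
```

Request:
step_arm:
  steps:
    - {"xyz": [-0.225,0.0127,0],"turn": [0,0,-0.9375],"gripper": -1}
    - {"xyz": [-0.225,0.0127,0],"turn": [0,0,-0.9375],"gripper": -1}
    - {"xyz": [-0.225,0.0127,0],"turn": [0,0,-0.9375],"gripper": -1}
    - {"xyz": [-0.225,0.0127,0],"turn": [0,0,-0.9375],"gripper": -1}
    - {"xyz": [-0.225,0.0127,0],"turn": [0,0,-0.9375],"gripper": -1}
    - {"xyz": [-0.225,0.0127,0],"turn": [0,0,-0.9375],"gripper": -1}
    - {"xyz": [-0.225,0.0127,0],"turn": [0,0,-0.9375],"gripper": -1}
    - {"xyz": [-0.225,0.0127,0],"turn": [0,0,-0.9375],"gripper": -1}
    - {"xyz": [-0.225,0.0127,0],"turn": [0,0,-0.9375],"gripper": -1}
    - {"xyz": [-0.225,0.0127,0],"turn": [0,0,-0.9375],"gripper": -1}
    - {"xyz": [0,0,0],"turn": [0,0,0],"gripper": -1}
    - {"xyz": [0,0,0],"turn": [0,0,0],"gripper": -1}
    - {"xyz": [0,0,0],"turn": [0,0,0],"gripper": -1}

```text
time_s: 13.23
position: [0.5008, 0.1171, 0.0923]
tool_rot: [[-0.511, 0.859, 0.005], [0.859, 0.511, 0.001], [-0.002, 0.005, -1.0]]
ft_force: [4.6, 2.6, 3.0]
grip_width: 0.0212
```

```bash
cat > st.py <<'E'
from h import *
yaw=np.radians(11.5);a=np.array([np.cos(yaw),np.sin(yaw)]);b=np.array([-a[1],a[0]])
def lev():
    s=env.observe();A=np.array([.6018,.1806]);d=s['position'][:2]-A;r=np.hypot(*d);q=(np.arctan2(d[1],d[0])%(2*np.pi))-yaw-2.75
    f=s['ft_force'][:2];ra=d/r;ta=np.array([-ra[1],ra[0]])
    print('t',s['time_s'],'r',r.round(4),'q',q.round(3),'Frad',(f@ra).round(2),'Ftan(+=driving dir)',(f@ta).round(2),s['ft_force'].round(2),s['grip_width'].round(4))
def jaw():
    im,d,i=grab('top');W=cloud(d,i);S,T,Z=W[...,:2]@a,W[...,:2]@b,W[...,2]
    hsv=cv2.cvtColor(im,cv2.COLOR_RGB2HSV)
    q=(hsv[...,0]>100)&(hsv[...,0]<125)&(hsv[...,1]>130)&(abs(S-.625)<.03)&(T>-.06)&(T<.16)
    print('blue T',np.percentile(T[q],[1,50,99]).round(4),q.sum())
if __name__=='__main__': lev(); jaw()
E
python3 st.py; python3 - <<'E'
from st import *
z=np.load('top4.npz');im,W=z['im'],z['W'];S,T=W[...,:2]@a,W[...,:2]@b
hsv=cv2.cvtColor(im,cv2.COLOR_RGB2HSV);q=(hsv[...,0]>100)&(hsv[...,0]<125)&(hsv[...,1]>130)&(abs(S-.625)<.03)&(T>-.06)&(T<.16)
print('before',np.percentile(T[q],[1,50,99]).round(4),q.sum())
E
```

```text
before [0.0124 0.0955 0.1207] 263Traceback (most recent call last):
  File "st.py", line 12, in <module>
    if __name__=='__main__': lev(); jaw()
                             ~~~^^
  File "st.py", line 6, in lev
    print('t',s['time_s'],'r',r.round(4),'q',q.round(3),'Frad',(f@ra).round(2),'Ftan(+=driving dir)',(f@ta).round(2),s['ft_force'].round(2),s['grip_width'].round(4))
                                                                                                                                            ^^^^^^^^^^^^^^^^^^^^^
AttributeError: 'float' object has no attribute 'round'
```

```bash
sed -i "s/,s\['grip_width'\].round(4))/,s['grip_width'])/" st.py; python3 st.py
```

```text
t 13.2333 r 0.1193 q 0.752 Frad -5.28 Ftan(+=driving dir) 0.25 [4.6  2.59 3.03] 0.021157281409382573
blue T [0.0014 0.029  0.1113] 259
```

Request:
step_arm:
  steps:
    - {"xyz": [0.225,0.004,0],"turn": [0,0,0.9375],"gripper": -1}
    - {"xyz": [0.225,0.004,0],"turn": [0,0,0.9375],"gripper": -1}
    - {"xyz": [0.225,0.004,0],"turn": [0,0,0.9375],"gripper": -1}
    - {"xyz": [0.225,0.004,0],"turn": [0,0,0.9375],"gripper": -1}
    - {"xyz": [0.225,0.004,0],"turn": [0,0,0.9375],"gripper": -1}
    - {"xyz": [0.225,0.004,0],"turn": [0,0,0.9375],"gripper": -1}
    - {"xyz": [0.225,0.004,0],"turn": [0,0,0.9375],"gripper": -1}
    - {"xyz": [0.225,0.004,0],"turn": [0,0,0.9375],"gripper": -1}
    - {"xyz": [0.225,0.004,0],"turn": [0,0,0.9375],"gripper": -1}
    - {"xyz": [0.225,0.004,0],"turn": [0,0,0.9375],"gripper": -1}
    - {"xyz": [0,0,0],"turn": [0,0,0],"gripper": -1}
    - {"xyz": [0,0,0],"turn": [0,0,0],"gripper": -1}
    - {"xyz": [0,0,0],"turn": [0,0,0],"gripper": -1}

```text
time_s: 14.37
position: [0.4833, 0.2038, 0.0922]
tool_rot: [[0.211, 0.977, 0.001], [0.977, -0.211, 0.0], [0.001, 0.001, -1.0]]
ft_force: [-2.2, 0.6, 7.8]
grip_width: 0.021
```

```bash
python3 st.py
```

```text
t 14.3667 r 0.1208 q -0.002 Frad 2.26 Ftan(+=driving dir) -0.17 [-2.19  0.6   7.84] 0.02098210591274
blue T [0.0039 0.0595 0.1132] 264
```

Request:
step_arm:
  steps:
    - {"xyz": [-0.225,0.0127,0],"turn": [0,0,-0.9375],"gripper": -1}
    - {"xyz": [-0.225,0.0127,0],"turn": [0,0,-0.9375],"gripper": -1}
    - {"xyz": [-0.225,0.0127,0],"turn": [0,0,-0.9375],"gripper": -1}
    - {"xyz": [-0.225,0.0127,0],"turn": [0,0,-0.9375],"gripper": -1}
    - {"xyz": [-0.225,0.0127,0],"turn": [0,0,-0.9375],"gripper": -1}
    - {"xyz": [-0.225,0.0127,0],"turn": [0,0,-0.9375],"gripper": -1}
    - {"xyz": [-0.225,0.0127,0],"turn": [0,0,-0.9375],"gripper": -1}
    - {"xyz": [-0.225,0.0127,0],"turn": [0,0,-0.9375],"gripper": -1}
    - {"xyz": [-0.225,0.0127,0],"turn": [0,0,-0.9375],"gripper": -1}
    - {"xyz": [-0.225,0.0127,0],"turn": [0,0,-0.9375],"gripper": -1}
    - {"xyz": [0,0,0],"turn": [0,0,0],"gripper": -1}
    - {"xyz": [0,0,0],"turn": [0,0,0],"gripper": -1}
    - {"xyz": [0,0,0],"turn": [0,0,0],"gripper": -1}

```text
time_s: 15.5
position: [0.5007, 0.1172, 0.0922]
tool_rot: [[-0.511, 0.859, 0.005], [0.859, 0.511, 0.001], [-0.001, 0.005, -1.0]]
ft_force: [4.5, 4.1, 2.7]
grip_width: 0.0217
```

```bash
python3 st.py
```

```text
t 15.5 r 0.1193 q 0.751 Frad -5.96 Ftan(+=driving dir) -1.12 [4.46 4.12 2.67] 0.02168429550754708
blue T [-0.006   0.0208  0.1036] 262
```

Request:
step_arm:
  steps:
    - {"xyz": [0.225,0.004,0],"turn": [0,0,0.9375],"gripper": -1}
    - {"xyz": [0.225,0.004,0],"turn": [0,0,0.9375],"gripper": -1}
    - {"xyz": [0.225,0.004,0],"turn": [0,0,0.9375],"gripper": -1}
    - {"xyz": [0.225,0.004,0],"turn": [0,0,0.9375],"gripper": -1}
    - {"xyz": [0.225,0.004,0],"turn": [0,0,0.9375],"gripper": -1}
    - {"xyz": [0.225,0.004,0],"turn": [0,0,0.9375],"gripper": -1}
    - {"xyz": [0.225,0.004,0],"turn": [0,0,0.9375],"gripper": -1}
    - {"xyz": [0.225,0.004,0],"turn": [0,0,0.9375],"gripper": -1}
    - {"xyz": [0.225,0.004,0],"turn": [0,0,0.9375],"gripper": -1}
    - {"xyz": [0.225,0.004,0],"turn": [0,0,0.9375],"gripper": -1}
    - {"xyz": [0,0,0],"turn": [0,0,0],"gripper": -1}
    - {"xyz": [0,0,0],"turn": [0,0,0],"gripper": -1}
    - {"xyz": [0,0,0],"turn": [0,0,0],"gripper": -1}

```text
time_s: 16.63
position: [0.4833, 0.2037, 0.0922]
tool_rot: [[0.211, 0.977, 0.001], [0.977, -0.211, 0.001], [0.001, 0.001, -1.0]]
ft_force: [-3.1, 0.6, 8.9]
grip_width: 0.0212
```

```bash
python3 - <<'E'
from st import *
lev();jaw()
im,d,i=grab('top');W=cloud(d,i);S,T,Z=W[...,:2]@a,W[...,:2]@b,W[...,2]
q=(Z>.06)&(Z<.08)&(abs(S-.625)<.04)&(T>-.12)&(T<-.03);print(cv2.minEnclosingCircle(np.stack([S[q],T[q]],-1).astype(np.float32)*1000))
cv2.imwrite('pics/t6.png',cv2.resize(im[120:250,200:360,::-1],None,fx=5,fy=5,interpolation=cv2.INTER_CUBIC)[:600])
E
```

```text
t 16.6333 r 0.1208 q -0.002 Frad 3.15 Ftan(+=driving dir) -0.0 [-3.09  0.61  8.94] 0.021152928926466908
blue T [-0.0041  0.0218  0.1053] 259
((625.2081909179688, -79.19529724121094), 22.48540687561035)
```

View pics/t6.png

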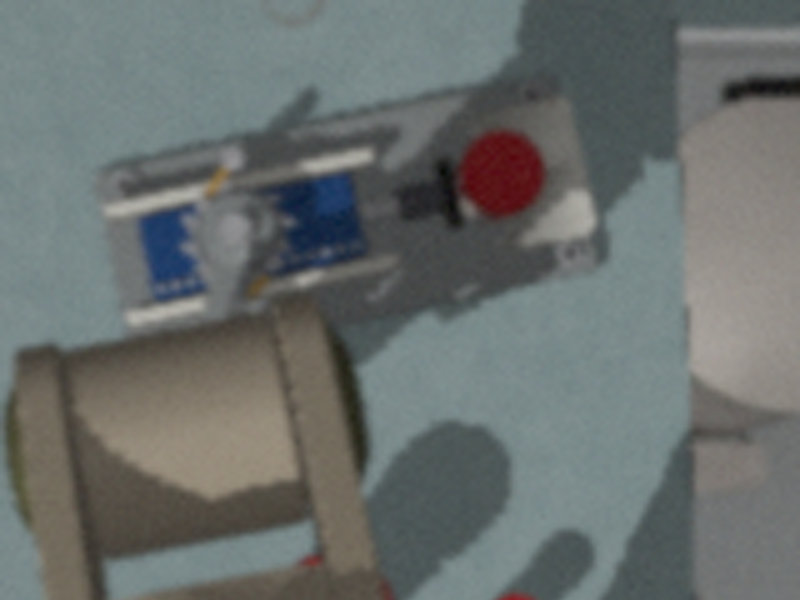

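The jaw's pad at (450,195) is at or touching the pot at (503,173). It is two teeth forward (≈15.4 mm) and the force is still light. Third stroke.

Request:
step_arm:
  steps:
    - {"xyz": [-0.225,0.0127,0],"turn": [0,0,-0.9375],"gripper": -1}
    - {"xyz": [-0.225,0.0127,0],"turn": [0,0,-0.9375],"gripper": -1}
    - {"xyz": [-0.225,0.0127,0],"turn": [0,0,-0.9375],"gripper": -1}
    - {"xyz": [-0.225,0.0127,0],"turn": [0,0,-0.9375],"gripper": -1}
    - {"xyz": [-0.225,0.0127,0],"turn": [0,0,-0.9375],"gripper": -1}
    - {"xyz": [-0.225,0.0127,0],"turn": [0,0,-0.9375],"gripper": -1}
    - {"xyz": [-0.225,0.0127,0],"turn": [0,0,-0.9375],"gripper": -1}
    - {"xyz": [-0.225,0.0127,0],"turn": [0,0,-0.9375],"gripper": -1}
    - {"xyz": [-0.225,0.0127,0],"turn": [0,0,-0.9375],"gripper": -1}
    - {"xyz": [-0.225,0.0127,0],"turn": [0,0,-0.9375],"gripper": -1}
    - {"xyz": [0,0,0],"turn": [0,0,0],"gripper": -1}
    - {"xyz": [0,0,0],"turn": [0,0,0],"gripper": -1}
    - {"xyz": [0,0,0],"turn": [0,0,0],"gripper": -1}

```text
time_s: 17.82
position: [0.5004, 0.1176, 0.0922]
tool_rot: [[-0.511, 0.86, 0.004], [0.86, 0.511, 0.002], [-0.0, 0.005, -1.0]]
ft_force: [3.7, 7.2, 3.5]
grip_width: 0.0213
```

```bash
python3 st.py
```

```text
t 17.8167 r 0.1194 q 0.747 Frad -6.94 Ftan(+=driving dir) -4.22 [3.66 7.25 3.52] 0.02128022750774317
blue T [-0.0123  0.0137  0.0966] 261
```

The stroke ended heavy at about 4.2 N. I'll nudge slightly to be sure the tooth is past the pawl, then let go and rise.

Request:
step_arm:
  steps:
    - {"xyz": [-0.06,0.002,0],"turn": [0,0,-0.25],"gripper": -1}
    - {"xyz": [0,0,0],"turn": [0,0,0],"gripper": -1}
    - {"xyz": [0,0,0],"turn": [0,0,0],"gripper": -1}

```text
time_s: 18.12
position: [0.5014, 0.116, 0.0922]
tool_rot: [[-0.528, 0.849, 0.004], [0.849, 0.528, 0.003], [0.0, 0.005, -1.0]]
ft_force: [3.2, 9.1, 4.4]
grip_width: 0.0216
```

```bash
python3 st.py
```

```text
t 18.1167 r 0.1193 q 0.763 Frad -7.6 Ftan(+=driving dir) -5.94 [3.17 9.11 4.39] 0.021624040619699716
blue T [-0.0127  0.0139  0.0962] 265
```

Request:
step_arm:
  steps:
    - {"xyz": [0,0,0],"turn": [0,0,0],"gripper": 0.2}
    - {"xyz": [0,0,0],"turn": [0,0,0],"gripper": 0.2}
    - {"xyz": [0,0,0],"turn": [0,0,0],"gripper": 0.2}
    - {"xyz": [0,0,0],"turn": [0,0,0],"gripper": 0.2}
    - {"xyz": [0,0,0],"turn": [0,0,0],"gripper": 0.2}
    - {"xyz": [0,0,-0.5],"turn": [0,0,0],"gripper": 0.2}
    - {"xyz": [0,0,-1],"turn": [0,0,0],"gripper": 0.2}
    - {"xyz": [0,0,-1],"turn": [0,0,0],"gripper": 0.2}
    - {"xyz": [0,0,-1],"turn": [0,0,0],"gripper": 0.2}
    - {"xyz": [0,0,-1],"turn": [0,0,0],"gripper": 0.2}
    - {"xyz": [-0.5,-1,0],"turn": [0,0,0],"gripper": 0.2}
    - {"xyz": [0,-1,0],"turn": [0,0,0],"gripper": 0.2}
    - {"xyz": [0,-1,0],"turn": [0,0,0],"gripper": 0.2}
    - {"xyz": [0,0,0],"turn": [0,0,0],"gripper": 0.2}
    - {"xyz": [0,0,0],"turn": [0,0,0],"gripper": 0.2}

```text
time_s: 19.42
position: [0.4098, 0.0358, 0.2718]
tool_rot: [[-0.527, 0.85, 0.001], [0.85, 0.527, -0.001], [-0.002, 0.001, -1.0]]
ft_force: [0.2, -0.3, 0.6]
grip_width: 0.0512
```

```bash
python3 - <<'E'
from st import *
lev();jaw()
im,d,i=grab('top');W=cloud(d,i);S,T,Z=W[...,:2]@a,W[...,:2]@b,W[...,2]
q=(Z>.06)&(Z<.08)&(abs(S-.625)<.04)&(T>-.12)&(T<-.04);print('cap',cv2.minEnclosingCircle(np.stack([S[q],T[q]],-1).astype(np.float32)*1000),np.percentile(Z[q],[10,50,90]))
q=(Z>.095)&(Z<.12)&(S>.49)&(S<.55)&(T>0)&(T<.12);print('grip',q.sum(),S[q].mean(),T[q].mean(),'q',np.arctan2(T[q].mean()-.057,S[q].mean()-.6258)%6.2832-2.75)
cv2.imwrite('pics/t7.png',cv2.resize(im[120:250,200:360,::-1],None,fx=5,fy=5,interpolation=cv2.INTER_CUBIC)[:600])
E
```

```text
t 19.4167 r 0.2405 q 0.837 Frad 0.03 Ftan(+=driving dir) 0.31 [ 0.16 -0.26  0.59] 0.05123693927349087
blue T [-0.0114  0.0153  0.0982] 260
cap ((626.0010986328125, -79.69084930419922), 22.42556381225586) [0.06717661 0.07037879 0.0735592 ]
grip 66 0.5084573291103125 0.04026248213714836 q 0.5332895840861318
```

View pics/t7.png

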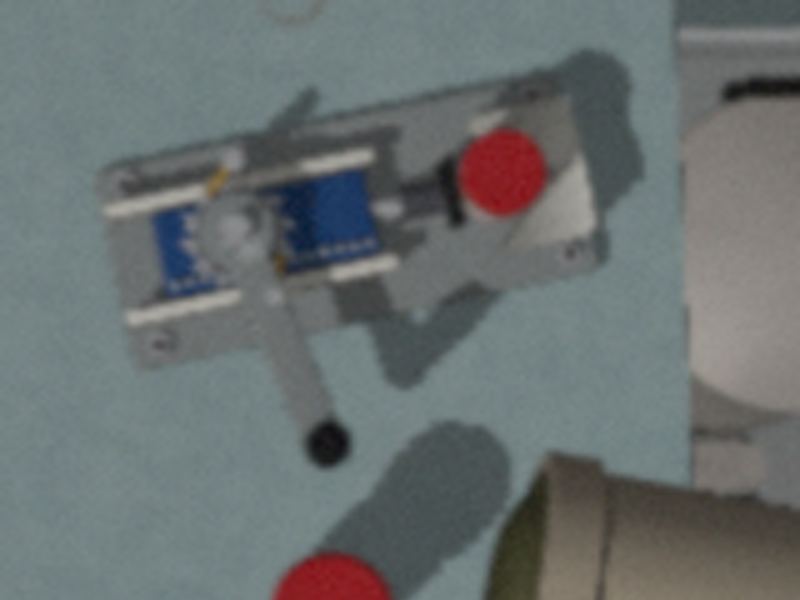

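After release the lever sprang back to about 0.53 (grip at (328,443)), the pawl is holding the jaw, and the pad at (455,190) is against the pot at (503,172). One numeric check from the wrist camera, close to the pot.

Request:
step_arm:
  steps:
    - {"xyz": [-0.4,0.85,0],"turn": [0,0,0],"gripper": 0.2}
    - {"xyz": [-0.4,0.85,0],"turn": [0,0,0],"gripper": 0.2}
    - {"xyz": [-0.4,0.85,0],"turn": [0,0,0],"gripper": 0.2}
    - {"xyz": [-0.4,0.85,0],"turn": [0,0,0],"gripper": 0.2}
    - {"xyz": [-0.4,0.5,0],"turn": [0,0,0],"gripper": 0.2}
    - {"xyz": [0,0,0],"turn": [0,0,0],"gripper": 0.2}
    - {"xyz": [0,0,0],"turn": [0,0,0],"gripper": 0.2}
    - {"xyz": [0,0,0],"turn": [0,0,0],"gripper": 0.2}

```text
time_s: 20.18
position: [0.5853, 0.0519, 0.2706]
tool_rot: [[-0.529, 0.848, -0.001], [0.848, 0.529, 0.0], [0.001, -0.001, -1.0]]
ft_force: [0.7, 0.8, -0.4]
grip_width: 0.0515
```

```bash
python3 - <<'E'
from st import *
s=env.observe();print(s['time_s'],s['position'])
im,d,i=grab('wrist');W=cloud(d,i);S,T,Z=W[...,:2]@a,W[...,:2]@b,W[...,2]
q=(Z>.064)&(Z<.08)&(abs(S-.625)<.04)&(T>-.12)&(T<-.04);print('cap',q.sum(),cv2.minEnclosingCircle(np.stack([S[q],T[q]],-1).astype(np.float32)*1000),np.percentile(Z[q],[5,50,95]))
A=np.c_[S[q],T[q],np.ones(q.sum())];print('slopes',np.linalg.lstsq(A,Z[q],rcond=None)[0][:2])
hsv=cv2.cvtColor(im,cv2.COLOR_RGB2HSV)
p=(Z>.02)&(Z<.045)&(hsv[...,2]<70)&(abs(S-.625)<.02)&(T>-.075)&(T<-.04);print('pad',p.sum(),np.percentile(T[p],[1,50,99]) if p.any() else '')
v=(Z>.0365)&(Z<.046)&(T<-.07)&(T>-.13)&(abs(S-.625)<.04)
for k in np.arange(.587,.667,.006):
    m=v&(S>=k)&(S<k+.006)
    if m.sum()>5: print((k+.003).round(3),np.percentile(T[m],[1,99]).round(4))
cv2.imwrite('pics/w8.png',im[...,::-1])
E
```

```text
20.1833 [0.58529482 0.05191828 0.27055893]
cap 1461 ((624.7991333007812, -80.04671478271484), 21.990949630737305) [0.07019515 0.07249528 0.0737016 ]
slopes [0.02902993 0.00958092]
pad 142 [-0.06035966 -0.05582807 -0.04139814]
0.59 [-0.1248 -0.0755]
0.596 [-0.1258 -0.0782]
0.602 [-0.1258 -0.0838]
0.608 [-0.1256 -0.0706]
0.614 [-0.1258 -0.0946]
0.62 [-0.1261 -0.1009]
0.626 [-0.1261 -0.1059]
0.632 [-0.1258 -0.1031]
0.638 [-0.1262 -0.103 ]
0.644 [-0.1263 -0.1013]
0.65 [-0.1266 -0.0972]
0.656 [-0.1263 -0.084 ]
0.662 [-0.1245 -0.0756]
```

View pics/w8.png

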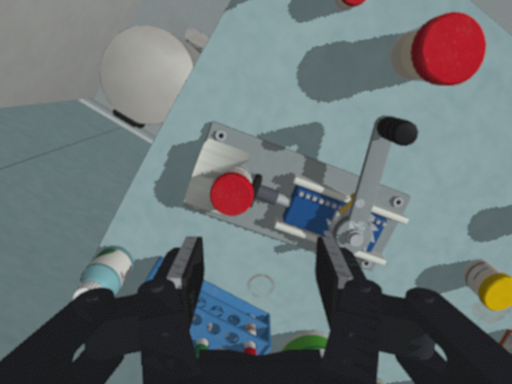

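The pot at (232,193) is upright and home: its centre is at −80 mm, against an estimated seat of −81 mm. The pad advanced 16 mm while the jaw moved about 23 mm, so the pad is compressed about 7 mm, or roughly 40 N. The gripper is clear of everything, so I'm handing in.

```bash
python3 -c "
from rig import order
print(order.close_job())"
```

```text
the job is handed in; nothing more can be done
None
```

I stood the middle-sized red-capped pot in the holder's V mouth and let go, then pumped the lever three full strokes. I stopped when the third stroke ended heavy, let go of the lever and handed the job in at about 20 s of the 72 s allowed. No verdict was reported.

- **Stroke force:** at the grip the strokes ended at about 0, 1.1 and 4.2 N. I then pushed about 0.016 rad further to be sure the tooth had caught, and that read 5.9 N.
- **Pot:** in the last picture it is upright, about 1 mm from my estimate of the seat.
- **Pressing force:** I could not measure it directly. The jaw moved about 23 mm while the pad face moved about 16 mm, so the pad is compressed about 7 mm, or roughly 40 N. The grip force suggests a lower figure, about 24–30 N. Both are within 15–100 N.
- **Lever:** after release it sprang back to about 0.53 rad, and the jaw settled back 1–2 mm and stayed at three teeth, so the pawl holds.
- **Side load on the grip:** there was 2–8 N of radial force during the strokes because my estimate of the lever axis was slightly off; I did not correct it.
- **Clearance:** the robot was touching nothing at the end, and I never went near the yellow and white pots.

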